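# Close the inspection camera's lens with its pinch cap

## Robot

A 7-joint arm with a two-finger parallel gripper is mounted at the origin on a cart in front of the work surface, level with it; the furniture and walls round the work are solid. World frame = base frame: x ahead of the robot, y to its left, z up, the work surface at z = 0. Lengths are in m, angles in rad, forces in N, time in s.
With the tool pointing down it reaches from about 0.4 to 0.85 m from the base axis. Payload 10.4 kg.
Tool frame: the origin (TCP) lies at the very end of the fingers, on their centre line; the grasp point (between the pads) lies 19 mm behind it; x points along the fingers, z is the direction in which the jaws open and shut, and the axes are right-handed (so a half turn about x gives the same grasp; the last joint's range is limited). The gripper opens to 85 mm and grips with 20 to 120 N. Pads are 22 mm wide; open, the fingers measure 114 mm over their backs; the gripper's body (76 mm by 85 mm) begins 54 mm behind the grasp point. The pads swing forward as they close: fully open they stand 13 mm farther back than shut.
Start: joints at [1.217, 0.332, -0.065, 1.46, 0.022, 1.35, -0.088], TCP at [0.203, -0.591, 0.231] pointing down, gripper open.
Joint ranges: [-2.6, 2.6], [-0.5, 2.12], [-1.47, 1.34], [0.16, 2.42], [-1.27, 4.41], [0.06, 2.06], [-2.6, 2.6]. Speed limits (rad/s): [2.22, 2.22, 2.79, 2.79, 3.14, 3.14, 3.14].

## Interface

Orientations are given as a unit quaternion [x, y, z, w].
In Python, from workcell import get_obs, camera, camera_info, hand_in gives the robot as it stands.
- The arm moves only by the tool move_arm, never from a script. Its argument "motion" is text: rows parted by semicolons, each of 4 numbers parted by spaces: the shift along the world's x, y, z in m, then the turn about the world's z in rad. In form: tx ty tz spin; .... A call has 1 to 10 rows; each row is the pose to reach, as a shift and turn from the pose commanded when the call began; what a row does not reach only later rows make up. A row lasts 1/8 s, in which the tool goes at most 62.5 mm and 10.7 degrees, less where a joint would pass 70% of its speed; a pose out of reach is approached as far as the arm can. A call with a gripper value outside its range is refused whole. "grip" is the opening, from 0 (shut) to 1 (fully open), set as the call begins (left out, the last holds). The fingers move at their own pace and stop on an object; "force" is the grip in N (left out, the last holds). Time passes only in rows, so rows that repeat a pose let the fingers close. It gives the time, the measured TCP pose, the force and the opening at its end, in the units of the state.
- get_obs(): the state, without advancing time (a new reading comes with each control period).
- camera(name): name is "side" or "top"; returns (picture, depth): 420x560x3 uint8, red, green, blue; 420x560 float32, m along the optical axis (not along the pixel's ray), 0 where there is no reading.
- camera_info(name): a dict with "camera_matrix" (3x3 intrinsics, pixels), "eye" and "attitude" of the camera in the world. Camera axes: x right, y up, looking along -z (the intrinsics and any distortion apply to the point x, -y, -z); pixel columns grow to the right and rows downward; lengths in m; the calibration is good to about 2 mm. A picture is of the moment at which its call begins. camera_info takes no time and is no camera call.
- hand_in(): hands the job in, once; it reports no verdict.
The state is a dict: "clock": time; "joint_pos": joint angles; "joint_velocities": joint speeds; "tau": joint torques, N m; "position": TCP position; "ee_rot": TCP orientation; "ft_force": force on the tool from outside, world axes, zero at the start; "torque": the same for the moment, N m; "grip_width": opening from 0.0 (shut) to 1.0 (fully open).
Only numpy, scipy, OpenCV 4.12 (cv2) and the standard library are available. Lean on these libraries where they do the work, as an engineer would, in place of code of your own. Each camera call takes 0.05 s, during which the arm holds its last target.

## Task

Put the dust cap on the lens of the inspection camera: pinch the cap's two orange tabs together to pick it up, set it square on the tilted lens and press it home against the sprung seal, then let the tabs spring out under the rim so that the cap stays latched when you let go. Leave the camera and the other things on the bench where they are.

Things in the scene. Friction and masses are not known exactly. Their poses are not given: they have to be found in the camera images.
- cap_grip (a point): Loose grey-black dust cap lying on the bench, two orange tabs up: 92 mm across, 36 mm high, 84 g. This point: on its axis between the tabs, 24.5 mm above the bottom of its plug. z = cap axis (plug to tabs); x = from tab to tab, the pinch direction. Tabs: 20 mm wide, 23.5 mm tall above the flange, outer faces 52 mm apart at rest, 36 mm fully pinched.
- cap_face (a point): Centre of the underside of the cap's flange (the face that meets the lens rim), 15 mm below cap_grip, same axes. Flange: grey, 92 mm across, 3 mm thick; fingertips may rest on it beside the tabs. Below it a plug 72 mm across, 9.5 mm deep, lower edge bevelled 2.5 mm. The yellow mat that the cap starts on is 2.6 mm thick.
- tab_a (a joint): How far the tab on the cap's +x side is pinched inwards: 0 m at rest to 0.008 m (stop); spring 3 N at rest, 6 N at the stop. The tab carries a square-edged lug on its side of the plug, 5.5 to 8.5 mm below the flange's underside, 16 mm wide; its end is 41.2 mm from the axis at rest, 33.2 mm pinched. Unpinched, the cap cannot enter the lens.
- tab_b (a joint): The same for the tab on the cap's -x side.
- lens_rim (a point): Centre of the lens's open mouth in the plane of its rim; z points out of the lens along its axis, which leans towards the robot's side of the bench. Black barrel 96 mm across; aluminium rim lip 4 mm thick round a mouth 75 mm across; under the lip the bore is 88 mm across, and there the cap's lugs spring out. The stand (base 110 x 126 mm) is bolted down.
- seal (a joint): Sprung flat seal plate in the lens, 72 mm across, 3 mm below the rim plane at 0; pushed in up to 0.009 m. It resists with 5 N at first, 10 N when the cap's flange meets the rim (0.0065), where the lugs are 1.5 mm below the lip. Let go latched, the cap rises that 1.5 mm until the lugs bear on the lip; unlatched it is pushed up about 6 mm.
- lens_tilt (a joint): Lean of the lens axis from vertical (rad), held by a stiff clamped hinge 75 mm below the rim; not to be changed.
- marker_pen: White marker pen, 135 mm, bystander.
- screwdriver: Screwdriver, 202 mm, bystander.
- tape_roll: Black tape roll, 58 mm across, bystander.
- power_bank: White power bank, 60 x 98 x 22 mm, bystander.
Things that resemble listed ones, but are neither listed nor needed, are in the scene too. Leave any brown or purple look-alike of the part that bears cap_grip alone.

How it is judged:
By the outcome, as a careful person would: the job done as asked, in the order asked, and still so for the second after the job is handed in, with the robot touching nothing.
It also fails if it takes over 48 s, if anything falls off the work surface, if the arm or the gripper's body presses on something with over 40 N, if the wrist force passes 120 N, or if a joint passes its speed limit or range.

## Working session

There is one attempt and no reset: what is moved stays moved. The work goes in short steps, Python scripts to look and compute and a tool call to move; the robot and the scene stay as the last step left them, time stands still between calls to the robot, and variables do not carry over. Pictures are saved under pics/ and viewed, and the job is handed in when it is done.

Besides the shell and the picture viewer there is one more tool, called after "Call:" by a JSON object that holds its "api" and its "payload". move_arm: Moves the arm, as the interface text tells. Its arguments: {"type":"object","properties":{"motion":{"type":"string"},"grip":{"type":"number"},"force":{"type":"number"}},"required":["motion"]}

```bash
mkdir -p pics; ls; python3 - <<'E'
from workcell import get_obs, camera, camera_info
import cv2, numpy as np
o=get_obs(); print({k:np.round(v,4).tolist() if not isinstance(v,str) else v for k,v in o.items()})
for n in ("side","top"):
    p,d=camera(n); cv2.imwrite(f"pics/{n}0.png",p[:,:,::-1]); np.savez(f"{n}0.npz",p=p,d=d); print(n,camera_info(n))
E
```

```text
pics
{'clock': 0.0, 'joint_pos': [1.2174, 0.3329, -0.0647, 1.461, 0.0216, 1.3499, -0.0885], 'joint_velocities': [-0.0016, 0.0011, 0.0008, 0.0001, -0.0008, 0.0012, 0.001], 'tau': [-0.002, -62.5442, 0.0478, -39.1605, 0.0162, 0.0098, 0.0001], 'position': [0.2029, -0.5907, 0.2305], 'ee_rot': [0.4111, 0.5759, -0.4106, 0.5751], 'ft_force': [-0.6504, -0.46, 0.6268], 'torque': [-0.0014, -0.0316, -0.0112], 'grip_width': 1.0002}
side {'camera_matrix': array([[492.16865604,   0.        , 276.0650728 ],
       [  0.        , 492.16865604, 215.0241731 ],
       [  0.        ,   0.        ,   1.        ]]), 'eye': array([0.07431289, 1.44262149, 1.27494456]), 'attitude': array([-0.06550441,  0.41819512,  0.89211337, -0.15797392])}
top {'camera_matrix': array([[540.59962956,   0.        , 274.6643814 ],
       [  0.        , 540.59962956, 212.43675022],
       [  0.        ,   0.        ,   1.        ]]), 'eye': array([0.18761753, 0.1245508 , 1.80993478]), 'attitude': array([-0.0747111 ,  0.07749376,  0.72963549, -0.67531105])}
```

View pics/side0.png

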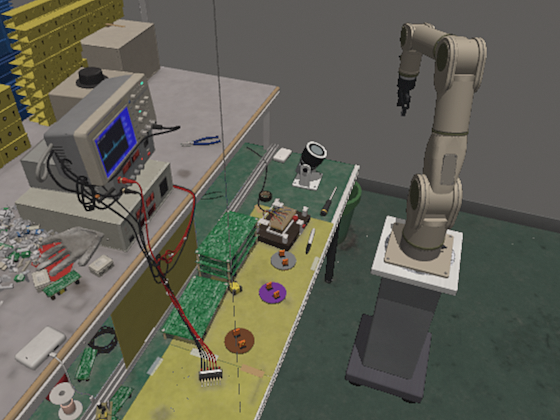

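View pics/top0.png

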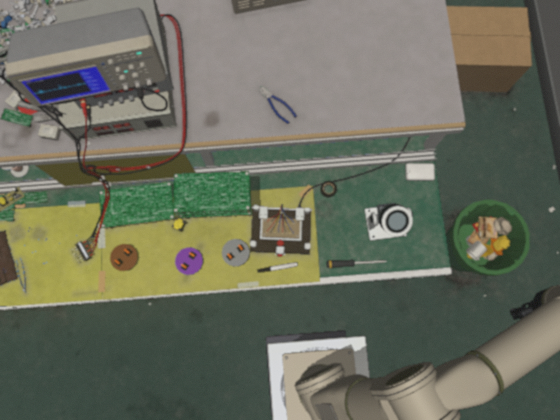

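The grey cap is at top (236,252) and side (284,260). The lens is at top (396,220) and side (315,152). The purple and brown caps are look-alikes. Next I'll zoom in and measure.

```bash
cat > h.py <<'E'
import numpy as np, cv2
from scipy.spatial.transform import Rotation as R
from workcell import camera_info
class Cam:
    def __init__(s,n):
        i=camera_info(n); s.K=i["camera_matrix"]; s.e=i["eye"]; s.R=R.from_quat(i["attitude"]).as_matrix()
    def proj(s,P):
        c=(np.atleast_2d(P)-s.e)@s.R; x=c*[1,-1,-1]; u=x@s.K.T; return u[:,:2]/u[:,2:]
    def ray(s,uv):
        uv=np.atleast_2d(uv).astype(float); x=np.c_[uv,np.ones(len(uv))]@np.linalg.inv(s.K).T
        return (x*[1,-1,-1])@s.R.T     # scaled so depth 1
    def pts(s,uv,d): return s.e+s.ray(uv)*np.asarray(d)[:,None]
    def plane(s,uv,z):
        r=s.ray(uv); return s.e+r*((z-s.e[2])/r[:,2])[:,None]
def tri(c1,u1,c2,u2):
    A=[];b=[]
    for c,u in((c1,u1),(c2,u2)):
        r=c.ray(u)[0]; r/=np.linalg.norm(r); M=np.eye(3)-np.outer(r,r); A.append(M); b.append(M@c.e)
    p=np.linalg.solve(A[0]+A[1],b[0]+b[1]); return p
def load(n,k=0):
    f=np.load(f"{n}{k}.npz"); return f["p"],f["d"]
E
python3 - <<'E'
from h import *
for n,roi in(("top",(205,165,450,290)),("side",(240,125,360,275))):
    c=Cam(n); p,d=load(n); print(n,c.proj([[0.2029,-.5907,.2305],[0,0,0]]))
    x0,y0,x1,y1=roi
    s=3 if n=="top" else 4
    cv2.imwrite(f"pics/{n}0z.png",cv2.resize(p[y0:y1,x0:x1,::-1],None,fx=s,fy=s,interpolation=cv2.INTER_CUBIC))
    for uv in ([(236,252),(236,262),(396,220),(300,200),(260,270)] if n=="top" else [(284,262),(315,152)]):
        print(uv, c.pts([uv],[d[uv[1],uv[0]]]).round(4))
E
```

```text
top [[524.60380145 305.90215635]
 [320.44976308 387.66690252]]
(236, 252) [[0.4556 0.2418 0.0122]]
(236, 262) [[0.4225 0.2441 0.0086]]
(396, 220) [[ 0.4947 -0.27    0.1627]]
(300, 200) [[0.6171 0.0125 0.0143]]
(260, 270) [[0.3892 0.1658 0.0119]]
side [[399.83063566 113.55167403]
 [419.0075527  249.29267371]]
(284, 262) [[0.4439 0.2692 0.0301]]
(315, 152) [[ 0.4884 -0.2433  0.1722]]
```

```bash
python3 -c "
import cv2
for f in ('top0z','side0z'): print(cv2.imread(f'pics/{f}.png').shape)"
```

```text
(375, 735, 3)
(600, 480, 3)
```

View pics/top0z.png

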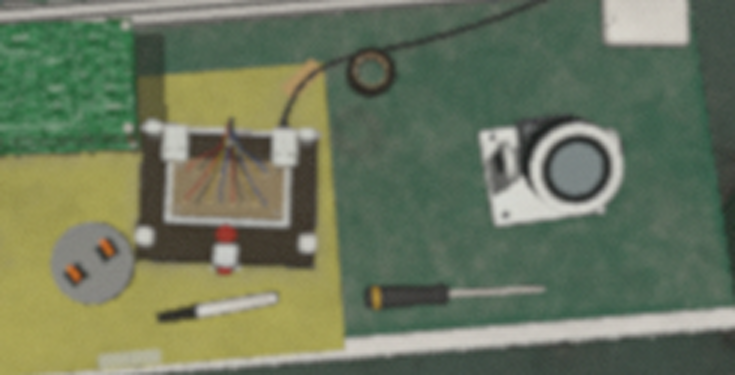

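View pics/side0z.png

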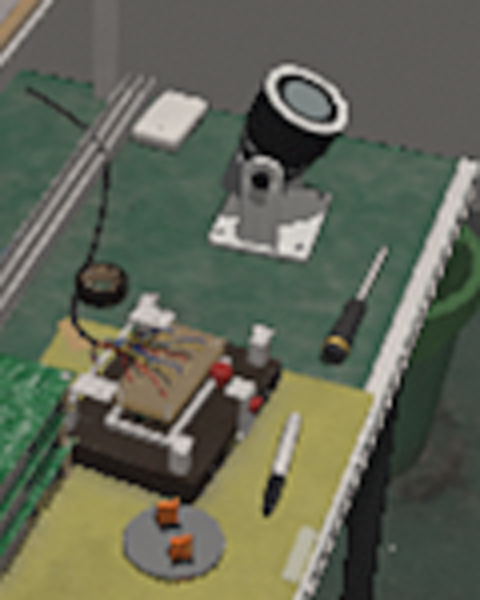

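```bash
cat > meas.py <<'E'
from h import *
T=Cam("top");S=Cam("side")
def hsv(p): return cv2.cvtColor(p,cv2.COLOR_RGB2HSV)
def blobs(m,amin=5):
    n,l,st,ce=cv2.connectedComponentsWithStats(m.astype(np.uint8)); return [(ce[i].round(2).tolist(),int(st[i,4]),i) for i in range(1,n) if st[i,4]>=amin],l
for n,c,roi in(("top",T,(215,235,258,275)),("side",S,(265,245,305,275))):
    p,d=load(n);h=hsv(p);m=np.zeros(d.shape,bool);x0,y0,x1,y1=roi
    H=h[...,0];m[y0:y1,x0:x1]=((H<18)&(h[...,1]>110)&(h[...,2]>70))[y0:y1,x0:x1]
    b,_=blobs(m,3);print(n,"orange",b)
    g=np.zeros(d.shape,bool);g[y0:y1,x0:x1]=((h[...,1]<45)&(h[...,2]>70))[y0:y1,x0:x1]
    g|=m
    g=cv2.morphologyEx(g.astype(np.uint8),cv2.MORPH_CLOSE,np.ones((5,5),np.uint8))
    cs,_=cv2.findContours(g,0,cv2.CHAIN_APPROX_NONE);k=max(cs,key=cv2.contourArea)
    e=cv2.fitEllipse(k);print("flange ell",e, c.plane([e[0]],0.0145).round(4))
    for bb in b: print(" tab at z=.033",c.plane([bb[0]],.033).round(4))
# depth consistency
p,d=load("top")
for uv in[(300,285),(200,240),(225,262)]: print(T.pts([uv],[d[uv[1],uv[0]]]).round(4))
# lens
for n,c,roi in(("top",T,(375,195,420,245)),("side",S,(295,135,335,165))):
    p,d=load(n);h=hsv(p);m=np.zeros(d.shape,bool);x0,y0,x1,y1=roi
    P=c.pts(np.stack(np.meshgrid(np.arange(560),np.arange(420)),-1).reshape(-1,2),d.ravel()).reshape(420,560,3)
    m[y0:y1,x0:x1]=((h[...,1]<60)&(h[...,2]>120)&(P[...,2]>.11)&(P[...,2]<.25))[y0:y1,x0:x1]
    b,l=blobs(m,10);print(n,b);i=max(b,key=lambda t:t[1])[2]
    q=P[l==i];print(len(q),q.min(0),q.max(0))
    cs,hi=cv2.findContours((l==i).astype(np.uint8),cv2.RETR_CCOMP,cv2.CHAIN_APPROX_NONE)
    for k in cs:
        if len(k)>10: print("ell",len(k),cv2.fitEllipse(k))
    for it in range(4):
        ce=np.median(q,0);A=np.c_[q[:,:2],np.ones(len(q))];s=np.linalg.lstsq(A,q[:,2],rcond=None)[0];r=q[:,2]-A@s;q=q[abs(r)<max(2*r.std(),.002)]
    nrm=np.array([-s[0],-s[1],1]);nrm/=np.linalg.norm(nrm);print("normal",nrm.round(3),"tilt",np.degrees(np.arccos(nrm[2])),"az",np.degrees(np.arctan2(nrm[1],nrm[0])),"res",r.std(),len(q),"mean",q.mean(0))
E
python3 meas.py
```

```text
top orange [([240.11, 247.11], 18, 1), ([229.38, 255.86], 21, 2)]
flange ell ((237.36810302734375, 251.161865234375), (24.330944061279297, 34.56147766113281), 63.51240539550781) [[0.4577 0.2369 0.0145]]
 tab at z=.033 [[0.4678 0.2258 0.033 ]]
 tab at z=.033 [[0.4414 0.263  0.033 ]]
side orange [([281.32, 252.18], 34, 1), ([284.84, 261.48], 31, 2)]
flange ell ((282.9417724609375, 259.623291015625), (18.799396514892578, 24.11739158630371), 92.03486633300781) [[0.456  0.2445 0.0145]]
 tab at z=.033 [[0.4682 0.2285 0.033 ]]
 tab at z=.033 [[0.4411 0.2685 0.033 ]]
[[ 0.3309  0.0366 -0.0059]]
[[0.5074 0.3615 0.0023]]
[[0.4254 0.2808 0.0083]]
top [([396.42, 220.15], 331, 1), ([396.7, 220.82], 195, 2)]
331 [ 0.44630775 -0.33361624  0.1110457 ] [ 0.53945194 -0.22301618  0.19236681]
ell 88 ((396.62152099609375, 220.5797576904297), (28.542633056640625, 31.457321166992188), 49.7148323059082)
ell 68 ((396.80712890625, 220.8980255126953), (23.109174728393555, 24.64226722717285), 50.561283111572266)
normal [-0.385 -0.014  0.923] tilt 22.65187598552311 az -177.8958659506249 res 0.0038372903587941577 279 mean [ 0.49174741 -0.26944236  0.16773217]
side [([316.51, 150.03], 108, 1), ([316.31, 149.54], 54, 2)]
108 [ 0.44701177 -0.32877863  0.1367444 ] [ 0.53533894 -0.21507545  0.19108615]
ell 50 ((316.37103271484375, 149.62770080566406), (12.233412742614746, 21.75078773498535), 120.82829284667969)
ell 40 ((316.3460693359375, 149.30592346191406), (10.17748737335205, 18.175600051879883), 124.02245330810547)
normal [-0.423 -0.032  0.905] tilt 25.119680426338377 az -175.7262808137051 res 0.003485013472225553 102 mean [ 0.48906404 -0.26822925  0.16724639]
```

```bash
python3 - <<'E'
from h import *
T=Cam("top");S=Cam("side")
def rep(a,b):
    p=tri(T,a,S,b);return p.round(4),(T.proj(p)[0]-a).round(2),(S.proj(p)[0]-b).round(2)
print("lens",rep((396.62,220.58),(316.37,149.63)),rep((396.81,220.9),(316.35,149.3)))
print("tabA",rep((240.11,247.11),(281.32,252.18)),"tabB",rep((229.38,255.86),(284.84,261.48)))
p,d=load("side")
for v in range(0,400,25):
    u=int(213+27*v/400); w=slice(max(u-4,0),u+5); g=p[v,w].sum(1); print(v,u,g.argmin()+u-4,g.min(),np.median(g),d[v,w].round(2)[[0,4,8]],d[v,g.argmin()+u-4].round(2))
print(T.pts([(178,222)],[load("top")[1][222,178]]),S.pts([(235,287)],[d[287,235]]))
cv2.imwrite("pics/sz2.png",cv2.resize(p[225:425,200:330,::-1],None,fx=3,fy=3,interpolation=cv2.INTER_CUBIC))
E
```

```text
lens (array([ 0.491 , -0.2707,  0.1671]), array([0.07, 0.29]), array([-0.21, -0.05])) (array([ 0.4904, -0.2707,  0.1687]), array([0.01, 0.05]), array([-0.04, -0.01]))
tabA (array([0.4686, 0.226 , 0.0305]), array([-0.03, -0.12]), array([0.11, 0.03])) tabB (array([0.4424, 0.2635, 0.0277]), array([-0.02, -0.08]), array([0.07, 0.02]))
0 213 213 198 274.0 [2.93 2.91 2.92] 2.91
25 214 215 205 275.0 [3.01 3.03 3.02] 0.55
50 216 217 229 274.0 [3.1  3.13 3.11] 0.57
75 218 218 219 266.0 [3.22 0.59 3.21] 0.59
100 219 220 263 423.0 [2.07 2.06 2.06] 0.61
125 221 221 286 425.0 [1.9  1.9  1.89] 1.9
150 223 223 258 391.0 [1.77 0.65 1.76] 0.65
175 224 224 217 230.0 [2.19 2.2  2.2 ] 2.2
200 226 227 212 238.0 [2.06 2.05 2.06] 0.0
225 228 230 196 236.0 [1.74 0.74 1.75] 1.75
250 229 233 190 252.0 [1.65 1.65 1.65] 1.65
275 231 234 53 170.0 [1.67 1.67 1.7 ] 1.7
300 233 233 286 399.0 [1.64 0.85 1.64] 0.85
325 234 235 297 398.0 [1.56 1.57 1.56] 0.9
350 236 234 211 215.0 [1.48 1.47 1.48] 1.48
375 238 238 293 399.0 [1.43 1.   1.43] 1.0
[[0.57131023 0.43022424 0.02123843]] [[0.56158065 0.43352761 0.02501721]]
```

View pics/sz2.png

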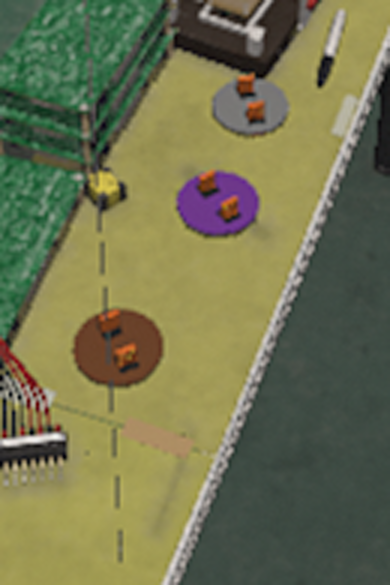

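```bash
python3 - <<'E'
from h import *
for n,us,vs in(("top",range(236,266,2),range(236,260,3)),("side",range(262,300,3),range(228,256,3))):
    c=Cam(n);p,d=load(n)
    print(n)
    for v in vs:
        print(v,' '.join("%d:(%.3f,%.3f,%.3f|%d)"%((u,)+tuple(c.pts([(u,v)],[d[v,u]])[0])+(p[v,u].sum(),)) for u in us))
E
```

```text
top
236 236:(0.513,0.240,-0.007|404) 238:(0.512,0.233,-0.001|416) 240:(0.512,0.226,-0.003|415) 242:(0.510,0.219,0.004|401) 244:(0.510,0.212,0.001|402) 246:(0.509,0.205,0.001|404) 248:(0.508,0.198,0.005|417) 250:(0.508,0.192,0.003|373) 252:(0.500,0.183,0.046|195) 254:(0.500,0.177,0.040|167) 256:(0.499,0.170,0.043|181) 258:(0.499,0.164,0.044|186) 260:(0.497,0.157,0.048|483) 262:(0.493,0.150,0.071|455) 264:(0.492,0.144,0.073|396)
239 236:(0.499,0.239,0.018|386) 238:(0.499,0.232,0.016|376) 240:(0.500,0.226,0.004|357) 242:(0.498,0.219,0.011|384) 244:(0.499,0.213,0.004|409) 246:(0.499,0.206,0.003|413) 248:(0.500,0.199,-0.005|400) 250:(0.492,0.191,0.038|309) 252:(0.491,0.184,0.041|207) 254:(0.490,0.178,0.039|199) 256:(0.489,0.171,0.042|164) 258:(0.491,0.165,0.032|172) 260:(0.488,0.158,0.045|288) 262:(0.487,0.151,0.044|321) 264:(0.488,0.145,0.038|352)
242 236:(0.488,0.239,0.019|388) 238:(0.488,0.233,0.015|393) 240:(0.489,0.227,0.007|388) 242:(0.487,0.219,0.018|386) 244:(0.487,0.213,0.015|359) 246:(0.488,0.206,0.006|357) 248:(0.488,0.200,0.004|393) 250:(0.474,0.190,0.082|476) 252:(0.476,0.184
[... 5287 characters left out ...]
36,0.214,-0.002|398) 268:(0.523,0.217,0.005|398) 271:(0.516,0.205,-0.004|394) 274:(0.503,0.210,0.005|401) 277:(0.493,0.203,0.002|379) 280:(0.472,0.233,0.037|167) 283:(0.465,0.220,0.027|177) 286:(0.458,0.204,0.016|382) 289:(0.448,0.199,0.014|360) 292:(0.441,0.184,0.003|393) 295:(0.431,0.180,0.003|389) 298:(0.421,0.173,-0.000|393)
255 262:(0.538,0.241,0.006|398) 265:(0.531,0.230,-0.002|405) 268:(0.518,0.233,0.006|405) 271:(0.509,0.223,-0.000|402) 274:(0.494,0.235,0.016|353) 277:(0.483,0.232,0.017|372) 280:(0.473,0.230,0.018|170) 283:(0.463,0.223,0.015|171) 286:(0.454,0.216,0.012|365) 289:(0.443,0.215,0.015|355) 292:(0.434,0.207,0.011|355) 295:(0.426,0.193,0.000|383) 298:(0.415,0.193,0.005|390)
```

Call:
{"api": "move_arm", "payload": {"motion": "0.04 0.03 0.02 0; 0.08 0.06 0.04 0; 0.12 0.09 0.06 0; 0.16 0.12 0.07 0; 0.20 0.16 0.07 0; 0.22 0.21 0.07 0; 0.235 0.26 0.07 0; 0.245 0.31 0.07 0; 0.25 0.36 0.07 0; 0.25 0.41 0.07 0", "grip": 0.72, "force": 20}}

```text
clock: 1.35
position: [0.453, -0.1793, 0.301]
ee_rot: [0.411, 0.576, -0.411, 0.575]
ft_force: [1.5, -0.6, -0.4]
grip_width: 0.722
```

Call:
{"api": "move_arm", "payload": {"motion": "0 0.05 0 0.03; 0 0.10 0 0.06; 0 0.15 0 0.09; 0 0.20 0 0.12; 0 0.25 0 0.15; 0 0.30 0 0.18; 0 0.35 0 0.21; 0 0.39 -0.03 0.25; 0.002 0.425 -0.07 0.28; 0.002 0.425 -0.12 0.28"}}

```text
clock: 2.6
position: [0.4544, 0.2471, 0.1805]
ee_rot: [0.326, 0.628, -0.324, 0.628]
ft_force: [0.7, -1.3, -1.2]
grip_width: 0.719
```

Call:
{"api": "move_arm", "payload": {"motion": "0 0 -0.05 0; 0 0 -0.10 0; 0 0 -0.11 0; 0 0 -0.11 0"}}

```text
clock: 3.1
position: [0.4552, 0.2442, 0.072]
ee_rot: [0.327, 0.627, -0.326, 0.627]
ft_force: [-0.2, 0.1, -0.3]
grip_width: 0.718
```

```bash
python3 - <<'E'
from workcell import get_obs, camera
from h import *
o=get_obs(); Rm=R.from_quat(o["ee_rot"]).as_matrix(); print(o["clock"],o["position"],np.degrees(np.arctan2(Rm[1,2],Rm[0,2])),o["ft_force"],o["grip_width"])
for n,(x0,y0,x1,y1),s in(("side",(240,200,330,290),6),("top",(200,200,280,280),6)):
    p,d=camera(n); np.savez(f"{n}1.npz",p=p,d=d); cv2.imwrite(f"pics/{n}1.png",cv2.resize(p[y0:y1,x0:x1,::-1],None,fx=s,fy=s,interpolation=cv2.INTER_CUBIC))
E
```

```text
3.1 [0.45518734 0.24415198 0.07204503] -54.995498124395375 [-0.22576195  0.06453494 -0.32131541] 0.7181111334898584
```

View pics/side1.png

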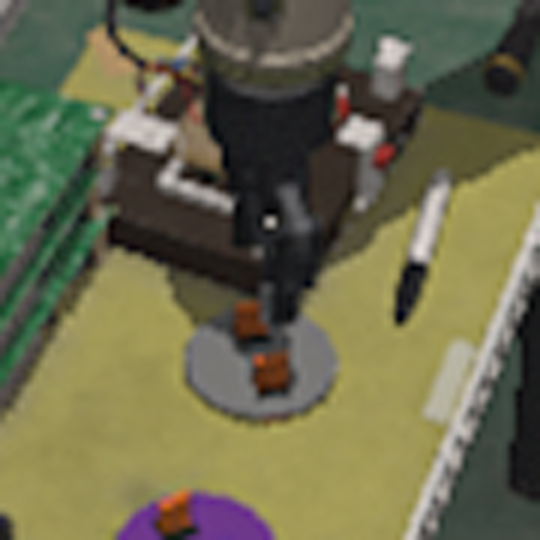

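View pics/top1.png

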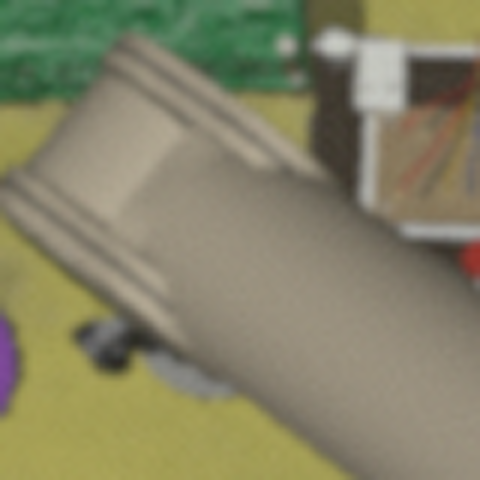

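Call:
{"api": "move_arm", "payload": {"motion": "0 0 -0.02 0; 0 0 -0.04 0; 0 0 -0.045 0; 0 0 -0.05 0; 0 0 -0.05 0"}}

```text
clock: 3.82
position: [0.4553, 0.2452, 0.0217]
ee_rot: [0.327, 0.627, -0.325, 0.627]
ft_force: [-0.2, 4.4, 1.8]
grip_width: 0.721
```

Call:
{"api": "move_arm", "payload": {"motion": "0 0 -0.002 0; 0 0 -0.004 0; 0 0 -0.004 0"}}

```text
clock: 4.2
position: [0.4553, 0.2464, 0.0181]
ee_rot: [0.327, 0.628, -0.324, 0.628]
ft_force: [0.5, 12.2, -1.7]
grip_width: 0.718
```

```bash
cat > look.py <<'E'
import sys
from workcell import get_obs, camera
from h import *
tag=sys.argv[1]; x0,y0,x1,y1,s=map(int,sys.argv[2:7]); n=sys.argv[7] if len(sys.argv)>7 else "side"
o=get_obs(); print(o["clock"].__round__(2),o["position"].round(4),"F",o["ft_force"].round(1),"T",o["torque"].round(2),round(o["grip_width"],3))
p,d=camera(n); np.savez(f"{n}{tag}.npz",p=p,d=d); cv2.imwrite(f"pics/{n}{tag}.png",cv2.resize(p[y0:y1,x0:x1,::-1],None,fx=s,fy=s,interpolation=cv2.INTER_CUBIC))
E
python3 look.py 2 250 220 310 280 9
```

```text
4.2 [0.4553 0.2464 0.0181] F [ 0.5 12.2 -1.7] T [ 1.92 -0.05  0.32] 0.718
```

View pics/side2.png

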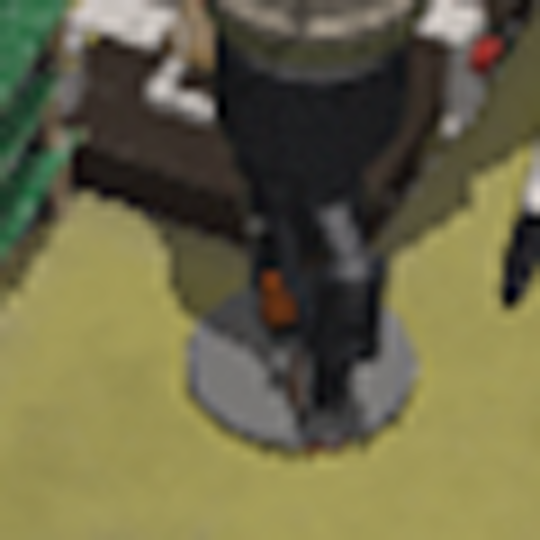

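The side view shows the fingers either side of the tabs, but there is a sideways force of 12 N in y. The lever arm suggests the knuckles are touching the fixture's white corner post. I'll raise and pinch higher up, which centres the cap, then go lower with a narrower opening.

Call:
{"api": "move_arm", "payload": {"motion": "0 0 0.004 0; 0 0 0.008 0; 0 0 0.008 0"}}

```text
clock: 4.62
position: [0.4553, 0.2432, 0.0255]
ee_rot: [0.327, 0.627, -0.327, 0.627]
ft_force: [0.5, 0.4, 0.5]
grip_width: 0.717
```

Call:
{"api": "move_arm", "payload": {"motion": "0 0 0 0; 0 0 0 0; 0 0 0 0; 0 0 0 0; 0 0 0 0; 0 0 0 0", "grip": 0.3, "force": 20}}

```text
clock: 5.38
position: [0.4555, 0.2435, 0.0258]
ee_rot: [0.327, 0.627, -0.327, 0.627]
ft_force: [-2.4, -1.9, 8.1]
grip_width: 0.407
```

```bash
python3 look.py 3 250 220 310 280 9
```

```text
5.38 [0.4555 0.2435 0.0258] F [-2.4 -1.9  8.1] T [-0.54  0.34 -0.06] 0.407
```

View pics/side3.png

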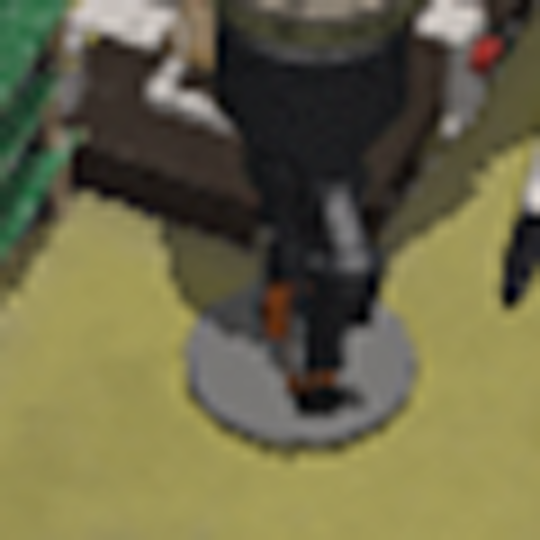

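Call:
{"api": "move_arm", "payload": {"motion": "0 0 0 0; 0 0 0 0; 0 0 -0.003 0; 0 0 -0.006 0; 0 0 -0.007 0; 0 0 -0.007 0", "grip": 0.64}}

```text
clock: 6.18
position: [0.4549, 0.2446, 0.0183]
ee_rot: [0.327, 0.627, -0.326, 0.627]
ft_force: [1.1, 5.6, -1.4]
grip_width: 0.639
```

Call:
{"api": "move_arm", "payload": {"motion": "0 0 0 0; 0 0 0 0; 0 0 0 0; 0 0 0 0; 0 0 0 0; 0 0 0 0", "grip": 0.3, "force": 30}}

```text
clock: 6.92
position: [0.4552, 0.2439, 0.0192]
ee_rot: [0.327, 0.627, -0.327, 0.627]
ft_force: [-4.3, 0.5, 12.6]
grip_width: 0.399
```

```bash
python3 look.py 4 250 220 310 280 9
```

```text
6.92 [0.4552 0.2439 0.0192] F [-4.3  0.5 12.6] T [-0.01  0.7   0.06] 0.399
```

View pics/side4.png

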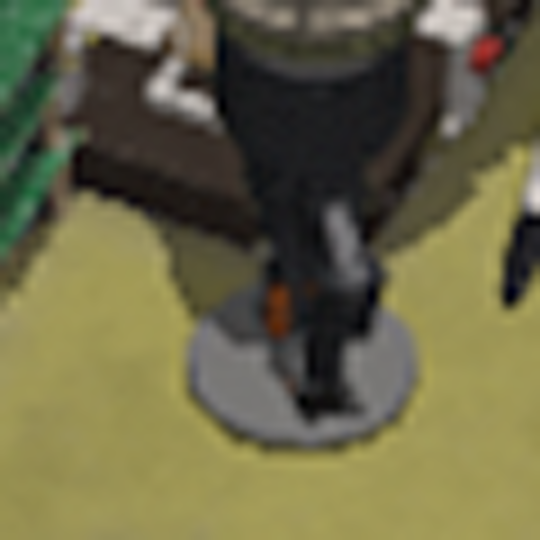

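Call:
{"api": "move_arm", "payload": {"motion": "0 0 0.01 0; 0 0 0.03 0; 0 0 0.07 0; 0 0 0.12 0; 0 0 0.18 0; 0 0 0.24 0; 0 0 0.28 0; 0 0 0.28 0; 0 0 0.28 0"}}

```text
clock: 8.1
position: [0.4546, 0.2435, 0.298]
ee_rot: [0.326, 0.627, -0.327, 0.627]
ft_force: [-0.5, 0.0, -0.3]
grip_width: 0.396
```

```bash
python3 look.py 5 200 120 360 270 4; python3 - <<'E'
from h import *
T=Cam("top")
a=T.plane([(205+482/3,165+130/3),(205+496/3,165+225/3)],.006)
print(a, np.degrees(np.arctan2(*(a[1]-a[0])[[1,0]])))
E
```

```text
8.1 [0.4546 0.2435 0.298 ] F [-0.5  0.  -0.3] T [-0.06  0.04 -0.02] 0.396
[[ 0.57238678 -0.20925799  0.006     ]
 [ 0.46217845 -0.21260561  0.006     ]] -178.26015262925037
```

View pics/side5.png

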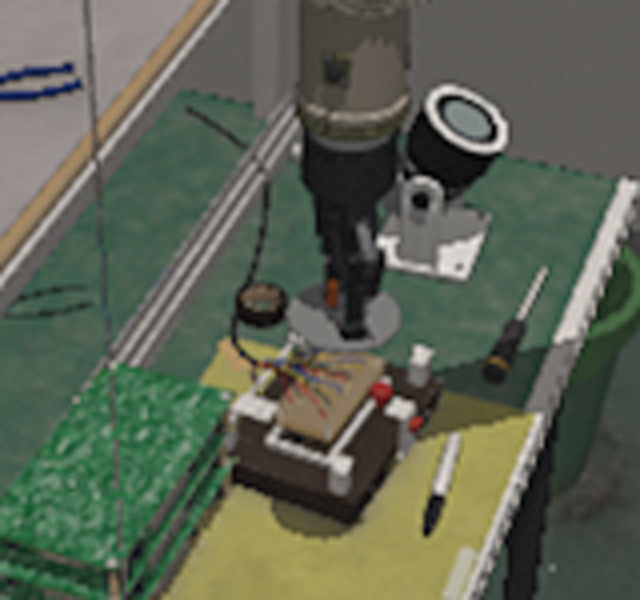

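Call:
{"api": "move_arm", "payload": {"motion": "0.003 -0.03 0 -0.04; 0.006 -0.08 0 -0.1; 0.01 -0.135 0 -0.16; 0.014 -0.19 0 -0.22; 0.018 -0.245 0 -0.28; 0.022 -0.3 0 -0.34; 0.026 -0.355 0 -0.42; 0.029 -0.41 0 -0.5; 0.032 -0.465 0 -0.576; 0.032 -0.495 0 -0.576"}}

```text
clock: 9.4
position: [0.4857, -0.2541, 0.2964]
ee_rot: [0.492, 0.509, -0.493, 0.507]
ft_force: [0.5, 0.4, -0.6]
grip_width: 0.4
```

Call:
{"api": "move_arm", "payload": {"motion": "0 -0.012 0 0; 0 -0.02 -0.02 0; 0 -0.02 -0.045 0; 0 -0.02 -0.055 0; 0 -0.02 -0.055 0; 0 -0.02 -0.055 0"}}

```text
clock: 10.15
position: [0.4875, -0.2709, 0.2443]
ee_rot: [0.491, 0.508, -0.491, 0.509]
ft_force: [-0.0, -1.1, -0.5]
grip_width: 0.396
```

```bash
python3 look.py 6 270 90 370 190 6; python3 look.py 6t 350 180 440 260 6 top; python3 - <<'E'
from workcell import get_obs
from h import *
o=get_obs(); Rm=R.from_quat(o["ee_rot"]).as_matrix(); print(np.degrees(np.arctan2(Rm[1,2],Rm[0,2])),Rm[:,0])
E
```

```text
10.15 [ 0.4875 -0.2709  0.2443] F [-0.  -1.1 -0.5] T [-0.02 -0.04  0.02] 0.396
10.2 [ 0.4875 -0.271   0.2444] F [-0.5  0.2 -1.6] T [ 0.03 -0.02  0.  ] 0.397
-87.99402209603723 [ 1.28466884e-03 -7.87213902e-04 -9.99998865e-01]
```

View pics/side6.png

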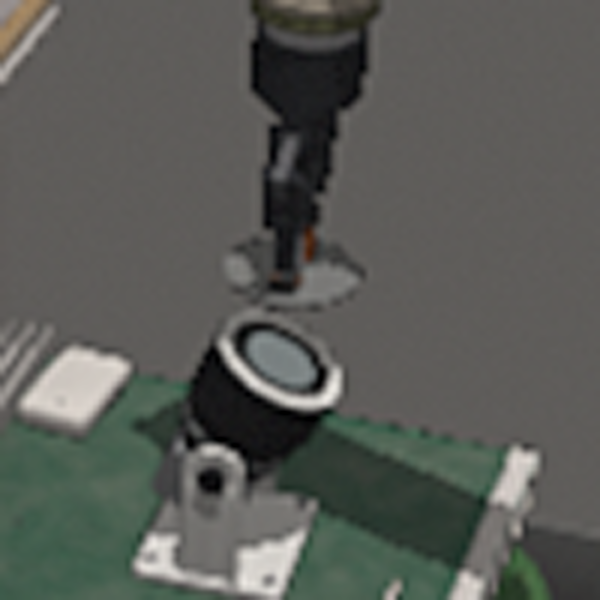

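View pics/top6t.png

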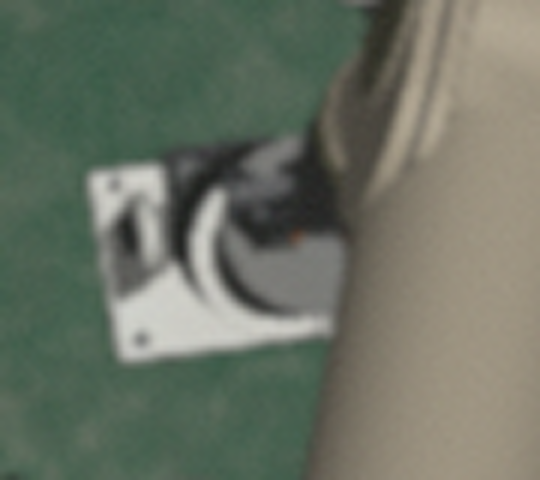

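```bash
python3 - <<'E'
from h import *
S=Cam("side");p,d=load("side",6)
o=np.array([.4875,-.271,.2444])
a=np.linspace(0,2*np.pi,60)
for dz,nm in((-.0071,"under"),(-.0041,"top")):
    q=S.proj(o+[0,0,dz]+.046*np.c_[np.cos(a),np.sin(a),0*a]); print(nm,"ctr",S.proj(o+[0,0,dz]),"u",q[:,0].min(),q[:,0].max(),"v",q[:,1].min(),q[:,1].max())
g=p.astype(int).sum(2)
print(S.proj(o))
for v in range(126,145): print(v,g[v,300:340].tolist())
E
```

```text
under ctr [[318.15273928 135.0732222 ]] u 306.8980046148122 329.43141114482046 v 129.35461161911573 140.9968858175016
top ctr [[318.20425238 134.43331616]] u 306.9387309035241 329.49379647722765 v 128.72033655285472 140.3513220991931
[[318.27481339 133.55679308]]
126 [278, 275, 277, 275, 277, 276, 276, 277, 277, 280, 275, 278, 291, 231, 37, 83, 93, 99, 77, 68, 93, 67, 59, 206, 290, 280, 278, 276, 279, 277, 278, 276, 280, 276, 274, 280, 276, 275, 275, 278]
127 [278, 275, 278, 276, 279, 276, 276, 276, 276, 278, 278, 281, 289, 232, 32, 63, 80, 85, 81, 85, 108, 88, 148, 252, 290, 279, 275, 276, 278, 275, 279, 279, 277, 280, 276, 280, 274, 275, 278, 277]
128 [280, 278, 276, 277, 278, 278, 276, 274, 275, 278, 281, 282, 292, 264, 219, 179, 53, 75, 57, 91, 109, 101, 228, 301, 283, 277, 276, 278, 278, 275, 276, 277, 277, 275, 275, 277, 275, 279, 273, 276]
129 [277, 282, 276, 278, 276, 278, 274, 279, 282, 284, 287, 261, 218, 249, 275, 223, 64, 71, 67, 134, 176, 129, 193, 268, 290, 284, 282, 278, 277, 278, 278, 279, 275, 276, 275, 278, 273, 275, 275, 277]
130 [278, 278, 277, 272, 276, 279, 276,
[... 2311 characters left out ...]
182, 224, 278, 277, 280, 280, 280, 279, 276, 279, 277, 277, 276, 276, 276, 278, 279, 277]
142 [280, 274, 277, 278, 279, 278, 278, 272, 293, 322, 353, 380, 377, 354, 307, 315, 315, 272, 283, 277, 281, 284, 280, 279, 279, 277, 275, 277, 275, 275, 277, 277, 277, 278, 279, 278, 276, 276, 278, 277]
143 [277, 277, 276, 275, 277, 281, 250, 264, 351, 357, 314, 284, 269, 267, 276, 310, 331, 335, 308, 270, 277, 276, 279, 278, 278, 278, 274, 275, 280, 277, 276, 276, 278, 278, 278, 276, 276, 276, 278, 275]
144 [277, 278, 278, 275, 281, 280, 246, 293, 367, 281, 130, 68, 34, 42, 66, 107, 222, 296, 324, 334, 283, 245, 279, 276, 278, 274, 278, 276, 275, 276, 276, 281, 277, 277, 278, 278, 275, 276, 276, 281]
```

Call:
{"api": "move_arm", "payload": {"motion": "0 0 -0.015 0; 0 0 -0.03 0; 0 0 -0.038 0; 0 0 -0.038 0; 0 0 -0.038 0"}}

```text
clock: 10.88
position: [0.4872, -0.2712, 0.2057]
ee_rot: [0.491, 0.508, -0.491, 0.509]
ft_force: [-0.3, 1.1, -0.5]
grip_width: 0.397
```

Call:
{"api": "move_arm", "payload": {"motion": "0 0 -0.003 0; 0 0 -0.006 0; 0 0 -0.008 0; 0 0 -0.008 0"}}

```text
clock: 11.38
position: [0.4869, -0.2711, 0.1972]
ee_rot: [0.491, 0.509, -0.491, 0.509]
ft_force: [-0.5, -0.1, -1.1]
grip_width: 0.398
```

Call:
{"api": "move_arm", "payload": {"motion": "0 0 -0.002 0; 0 0 -0.003 0; 0 0 -0.003 0"}}

```text
clock: 11.75
position: [0.4873, -0.2712, 0.1949]
ee_rot: [0.491, 0.508, -0.491, 0.509]
ft_force: [-0.6, 0.1, 4.1]
grip_width: 0.398
```

Call:
{"api": "move_arm", "payload": {"motion": "-0.0005 0 -0.0015 0; -0.001 0 -0.003 0; -0.0015 0 -0.005 0; -0.0015 0 -0.005 0"}}

```text
clock: 12.25
position: [0.4859, -0.2714, 0.1902]
ee_rot: [0.491, 0.508, -0.491, 0.509]
ft_force: [-2.7, 0.4, 7.8]
grip_width: 0.399
```

```bash
python3 look.py 7 280 100 360 180 7
```

```text
12.25 [ 0.4859 -0.2714  0.1902] F [-2.7  0.4  7.8] T [0.21 0.06 0.04] 0.399
```

View pics/side7.png

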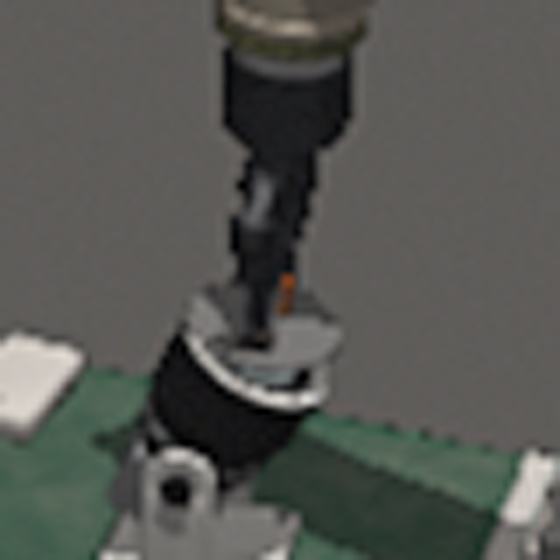

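The view shows the cap's far side bearing on the upper rim at about (200,330 zoomed) and the cap starting to pivot, with a force of 8 N. I'll carry on along the arc.

Call:
{"api": "move_arm", "payload": {"motion": "-0.0004 0 -0.002 0; -0.0008 0 -0.004 0; -0.001 0 -0.005 0; -0.001 0 -0.005 0"}}

```text
clock: 12.8
position: [0.4846, -0.2714, 0.1852]
ee_rot: [0.491, 0.508, -0.491, 0.509]
ft_force: [-3.0, 1.7, 9.0]
grip_width: 0.399
```

Call:
{"api": "move_arm", "payload": {"motion": "-0.0002 0 -0.002 0; -0.0004 0 -0.004 0; -0.0006 0 -0.005 0; -0.0006 0 -0.005 0"}}

```text
clock: 13.3
position: [0.4835, -0.2715, 0.1799]
ee_rot: [0.491, 0.508, -0.492, 0.509]
ft_force: [-4.8, 1.5, 8.5]
grip_width: 0.401
```

```bash
python3 look.py 8 280 100 360 180 7
```

```text
13.3 [ 0.4835 -0.2715  0.1799] F [-4.8  1.5  8.5] T [0.24 0.8  0.03] 0.401
```

View pics/side8.png

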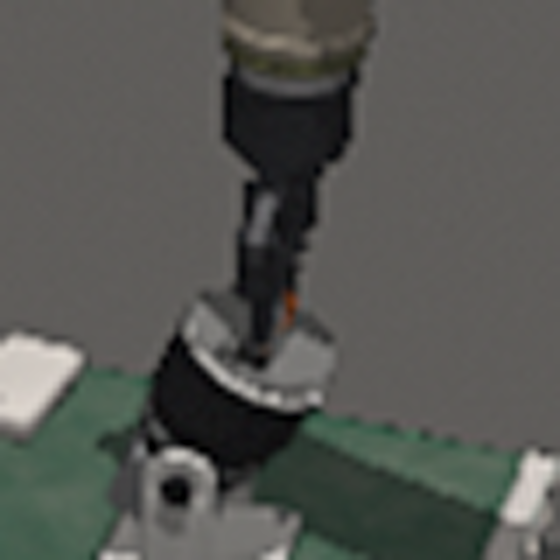

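Call:
{"api": "move_arm", "payload": {"motion": "0 0 -0.002 0; 0.0002 0 -0.004 0; 0.0003 0 -0.005 0; 0.0003 0 -0.005 0"}}

```text
clock: 13.85
position: [0.4832, -0.2715, 0.1747]
ee_rot: [0.491, 0.509, -0.492, 0.508]
ft_force: [-7.1, 0.8, 8.1]
grip_width: 0.4
```

```bash
python3 look.py 9 280 100 360 180 7
```

```text
13.85 [ 0.4832 -0.2715  0.1747] F [-7.1  0.8  8.1] T [0.28 1.22 0.05] 0.4
```

View pics/side9.png

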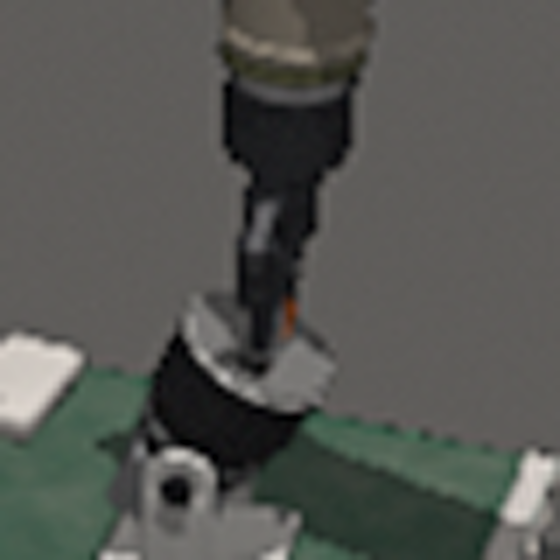

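Call:
{"api": "move_arm", "payload": {"motion": "0.0004 0 -0.001 0; 0.0008 0 -0.002 0; 0.0008 0 -0.002 0"}}

```text
clock: 14.28
position: [0.4835, -0.2716, 0.1732]
ee_rot: [0.491, 0.509, -0.492, 0.508]
ft_force: [-12.6, 2.5, 15.3]
grip_width: 0.395
```

Call:
{"api": "move_arm", "payload": {"motion": "0 0 -0.001 0; 0.0002 0 -0.002 0; 0.0002 0 -0.002 0"}}

```text
clock: 14.65
position: [0.4836, -0.2717, 0.173]
ee_rot: [0.491, 0.509, -0.492, 0.508]
ft_force: [-19.7, 5.2, 31.0]
grip_width: 0.4
```

Call:
{"api": "move_arm", "payload": {"motion": "0 0 0 0; 0 0 0 0", "grip": 0.46, "force": 20}}

```text
clock: 14.9
position: [0.4844, -0.2719, 0.1714]
ee_rot: [0.491, 0.508, -0.492, 0.508]
ft_force: [-7.9, -0.9, 13.4]
grip_width: 0.461
```

Call:
{"api": "move_arm", "payload": {"motion": "0 0 -0.001 0; 0 0 -0.0015 0"}}

```text
clock: 15.15
position: [0.4845, -0.2719, 0.1711]
ee_rot: [0.491, 0.508, -0.492, 0.509]
ft_force: [-13.7, 3.1, 26.5]
grip_width: 0.462
```

Call:
{"api": "move_arm", "payload": {"motion": "0 0 -0.001 0; 0 0 -0.001 0", "grip": 0.53}}

```text
clock: 15.4
position: [0.4846, -0.2729, 0.1703]
ee_rot: [0.491, 0.507, -0.492, 0.509]
ft_force: [-11.4, -1.3, 22.4]
grip_width: 0.531
```

Call:
{"api": "move_arm", "payload": {"motion": "0 0 -0.001 0; 0 0 -0.001 0", "grip": 0.6}}

```text
clock: 15.65
position: [0.4846, -0.2731, 0.1692]
ee_rot: [0.491, 0.507, -0.492, 0.509]
ft_force: [-11.8, -1.5, 22.7]
grip_width: 0.598
```

Call:
{"api": "move_arm", "payload": {"motion": "0 0 -0.001 0; 0 0 -0.001 0; 0 0 -0.001 0", "grip": 0.66}}

```text
clock: 16.02
position: [0.4848, -0.2734, 0.1683]
ee_rot: [0.491, 0.507, -0.493, 0.509]
ft_force: [-9.6, -3.4, 20.6]
grip_width: 0.663
```

```bash
python3 look.py 10 280 100 360 180 7
```

```text
16.02 [ 0.4848 -0.2734  0.1683] F [-9.6 -3.4 20.6] T [-0.17  1.97  0.18] 0.663
```

View pics/side10.png

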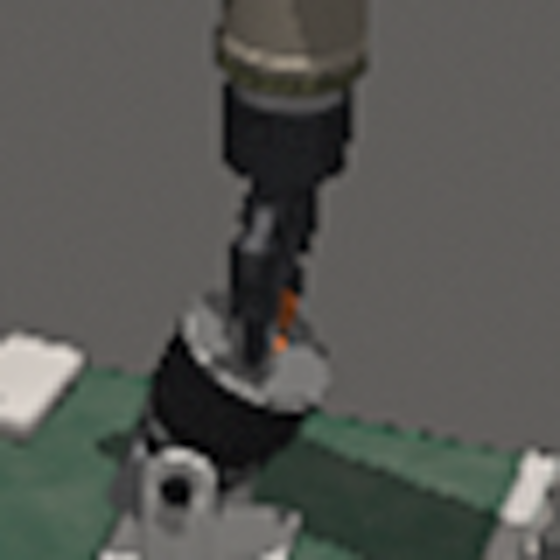

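Call:
{"api": "move_arm", "payload": {"motion": "0 0 0 0; 0 0 0 0; 0 0 0.002 0; 0 0 0.004 0", "grip": 0.76}}

```text
clock: 16.58
position: [0.4849, -0.2715, 0.1697]
ee_rot: [0.491, 0.509, -0.492, 0.508]
ft_force: [0.6, 0.9, 0.2]
grip_width: 0.754
```

Call:
{"api": "move_arm", "payload": {"motion": "0 0 0.004 0; 0 0 0.01 0; 0 0 0.02 0; 0 0 0.035 0; 0 0 0.06 0; 0 0 0.10 0; 0 0 0.12 0; 0 0 0.12 0"}}

```text
clock: 17.58
position: [0.486, -0.2714, 0.2922]
ee_rot: [0.492, 0.507, -0.491, 0.51]
ft_force: [-0.4, 0.6, -0.6]
grip_width: 0.758
```

```bash
python3 look.py 11 280 90 360 170 7
```

```text
17.57 [ 0.486  -0.2714  0.2922] F [-0.4  0.6 -0.6] T [-0.    0.01 -0.01] 0.758
```

View pics/side11.png

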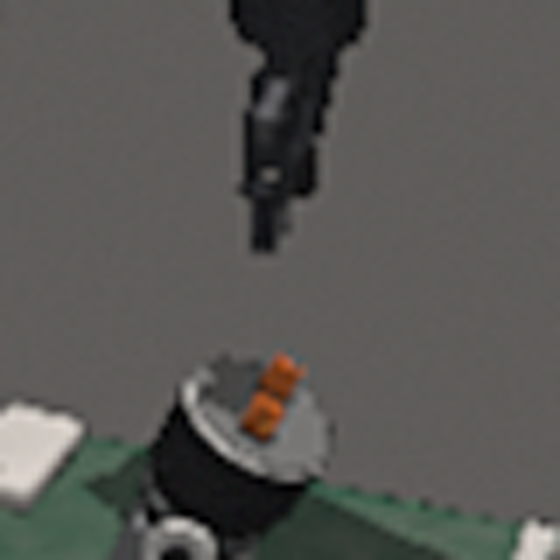

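Call:
{"api": "move_arm", "payload": {"motion": "0 0.04 0 0; 0 0.09 0 0; 0 0.14 0 0; 0 0.19 0 0; 0 0.24 0 0; 0 0.29 0 0; 0 0.29 0 0"}}

```text
clock: 18.5
position: [0.4845, 0.0231, 0.2892]
ee_rot: [0.489, 0.511, -0.49, 0.51]
ft_force: [-0.5, -1.1, -0.5]
grip_width: 0.761
```

```bash
python3 look.py 12 240 125 360 275 4; python3 look.py 12 205 165 450 290 3 top; cat > chk.py <<'E'
from h import *
T=Cam("top");S=Cam("side")
cs={}
for n,c,(x0,y0,x1,y1) in(("top",T,(375,195,420,245)),("side",S,(295,130,335,165))):
    p,d=load(n,12);h=cv2.cvtColor(p,cv2.COLOR_RGB2HSV)
    m=np.zeros(d.shape,bool);m[y0:y1,x0:x1]=((h[...,0]<18)&(h[...,1]>110)&(h[...,2]>70))[y0:y1,x0:x1]
    k,l,st,ce=cv2.connectedComponentsWithStats(m.astype(np.uint8));cs[n]=[(ce[i],st[i,4]) for i in range(1,k)];print(n,cs[n])
    P=c.pts(np.stack(np.meshgrid(np.arange(560),np.arange(420)),-1).reshape(-1,2),d.ravel()).reshape(420,560,3)
    C=np.array([.4907,-.2707,.168]);nn=np.array([-.4066,-.0121,.9135])
    for t in(22,24,26):
        t=np.radians(t);nn=np.array([-np.sin(t)*.9996,-np.sin(t)*.0297,np.cos(t)])
        q=P-C;hn=q@nn;r=np.linalg.norm(q-hn[...,None]*nn,axis=2)
        s=(r<.036)&(hn>-.02)&(hn<.02)&~cv2.dilate(m.astype(np.uint8),np.ones((5,5))).astype(bool); print(n,"flange height",np.median(hn[s]),hn[s].std(),s.sum())
    q=P[s];A=np.c_[q[:,:2],np.ones(len(q))]
    for _ in range(4):
        f=np.linalg.lstsq(A,q[:,2],rcond=None)[0];r=q[:,2]-A@f;kk=abs(r)<2.2*r.std();q=q[kk];A=A[kk]
    v=np.array([-f[0],-f[1],1]);v/=np.linalg.norm(v);print("flange normal tilt",np.degrees(np.arccos(v[2])),np.degrees(np.arctan2(v[1],v[0])),"height at C",f@[C[0],C[1],1]-C[2])
    # before: rim from image 0
    p0,d0=load(n,0);P0=c.pts(np.stack(np.meshgrid(np.arange(560),np.arange(420)),-1).reshape(-1,2),d0.ravel()).reshape(420,560,3)
    q=P0-C;hn=q@nn;r=np.linalg.norm(q-hn[...,None]*nn,axis=2);s=(r>.039)&(r<.046)&(abs(hn)<.015);print(n,"rim before height",np.median(hn[s]),s.sum())
E
python3 chk.py
```

```text
18.5 [0.4845 0.0231 0.2892] F [-0.5 -1.1 -0.5] T [-0.05  0.02 -0.03] 0.761
18.55 [0.4847 0.0204 0.2891] F [-0.7 -1.2 -0.4] T [ 0.    0.   -0.01] 0.762
top [(array([405.70833333, 221.625     ]), np.int32(24)), (array([391.03571429, 222.89285714]), np.int32(28))]
top flange height 0.004142974877100863 0.003946668341171928 255
top flange height 0.003969762602199545 0.0039011204749292406 255
top flange height 0.003778081459924622 0.004065428057744101 254
flange normal tilt 22.788998667628917 -177.76413603314748 height at C 0.004472918788754027
top rim before height -0.00028062398307075563 181
side [(array([318.34782609, 146.41304348]), np.int32(46))]
side flange height 0.005492245545494286 0.0032691092488707466 45
side flange height 0.0062005753507919275 0.0030777952114611163 46
side flange height 0.00566201027903449 0.0030963966292349323 46
flange normal tilt 24.17331757304283 174.96589281231792 height at C 0.006675990722383035
side rim before height -0.001894187487109945 75
```

View pics/side12.png

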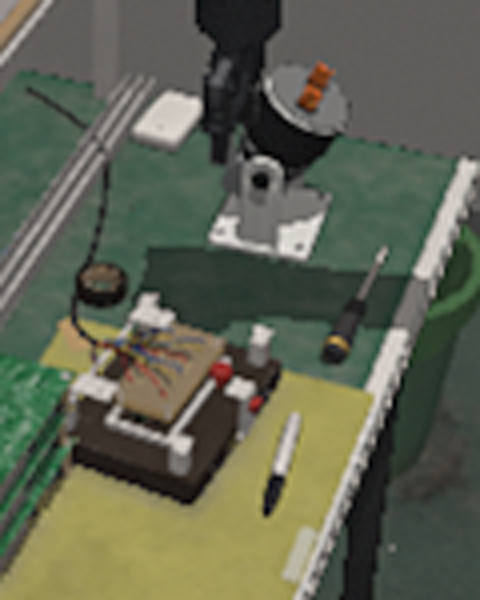

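View pics/top12.png

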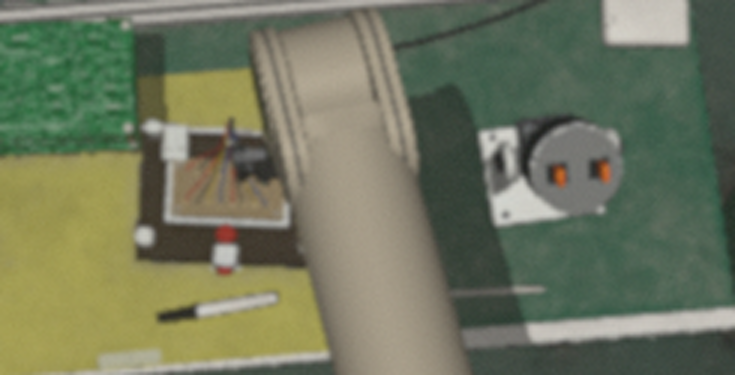

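```bash
python3 - <<'E'
from h import *
T=Cam("top");S=Cam("side")
for z in(.178,.184,.190):
    a=T.plane([(391.036,222.893),(405.708,221.625)],z);print(z,a.round(4).tolist(),"sep",np.linalg.norm(a[1]-a[0]).round(4))
a=T.plane([(240.11,247.11),(229.38,255.86)],.0269);print("bench sep",np.linalg.norm(a[1]-a[0]))
p,d=load("side",12);h=cv2.cvtColor(p,cv2.COLOR_RGB2HSV)
C=np.array([.4907,-.2707,.168]);t=np.radians(24);n=np.array([-np.sin(t)*.9996,-np.sin(t)*.03,np.cos(t)]);j=np.array([.03,-.9996,0]);
e=np.cross(j,n)
for hh in(.0185,.023):  # tab centre height latched (1.5+3+11.75-ish) / unlatched
    for s in(.0383,.0457): print(hh,s,"top",T.proj([C+hh*n-j*s/2,C+hh*n+j*s/2]).round(1).tolist(),"side",S.proj([C+hh*n-j*s/2,C+hh*n+j*s/2]).round(1).tolist())
# flange outline in side/top, predicted extents vs image
a=np.linspace(0,2*np.pi,90)
for nm,hh in(("latched",.003),("popped",.0075)):
    for c,cn in((S,"side"),(T,"top")):
        q=c.proj(C+hh*n+.046*(np.cos(a)[:,None]*e+np.sin(a)[:,None]*j));print(nm,cn,"u %.1f %.1f v %.1f %.1f"%(q[:,0].min(),q[:,0].max(),q[:,1].min(),q[:,1].max()))
x0,y0=300,135
cv2.imwrite("pics/side12z.png",cv2.resize(p[135:170,295:335,::-1],None,fx=16,fy=16,interpolation=cv2.INTER_CUBIC))
E
```

```text
0.178 [[0.484, -0.25, 0.178], [0.4845, -0.2954, 0.178]] sep 0.0454
0.184 [[0.4829, -0.2486, 0.184], [0.4834, -0.2939, 0.184]] sep 0.0453
0.19 [[0.4818, -0.2472, 0.19], [0.4823, -0.2923, 0.19]] sep 0.0451
bench sep 0.04581689606133801
0.0185 0.0383 top [[392.1, 222.9], [404.5, 221.5]] side [[317.1, 148.6], [319.4, 144.0]]
0.0185 0.0457 top [[391.0, 223.0], [405.7, 221.4]] side [[316.9, 149.1], [319.6, 143.5]]
0.023 0.0383 top [[392.5, 223.2], [404.9, 221.9]] side [[317.6, 147.8], [319.9, 143.2]]
0.023 0.0457 top [[391.3, 223.3], [406.1, 221.7]] side [[317.4, 148.3], [320.1, 142.7]]
latched side u 306.7 326.3 v 141.1 156.9
latched top u 382.2 411.8 v 206.5 235.6
popped side u 307.1 326.9 v 140.3 156.2
popped top u 382.6 412.2 v 206.8 235.9
```

View pics/side12z.png

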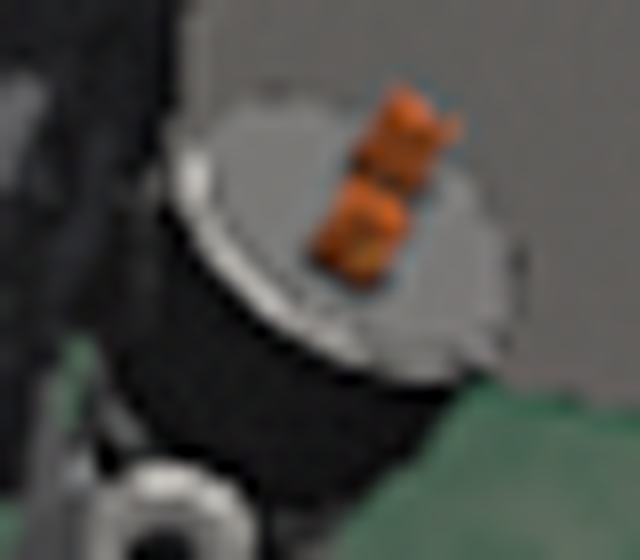

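```bash
python3 - <<'E'
from h import *
p0,_=load("side",0);p1,_=load("side",12)
for nm,(x0,y0,x1,y1) in dict(post=(276,218,292,248),fixture=(256,228,292,250),pen=(304,226,318,256),driver=(318,190,340,218),tape=(256,188,274,204),base=(290,175,325,190),bank=(271,146,294,163)).items():
    f=lambda p:cv2.cvtColor(p,cv2.COLOR_RGB2GRAY)[y0:y1,x0:x1].astype(np.float32)
    print(nm,cv2.phaseCorrelate(f(p0),f(p1),cv2.createHanningWindow((x1-x0,y1-y0),cv2.CV_32F)))
E
```

```text
post ((-0.04522919581197549, -0.053455186315899184), 0.987128979464372)
fixture ((0.052533029072925785, -0.10392908011783497), 1.0037826017166178)
pen ((0.5558344635158212, -0.0049760808913568155), 0.9918787389331394)
driver ((0.14802530538338132, -0.2496155059523808), 0.6141342436273892)
tape ((-0.0949785252368418, -0.049628535158197096), 0.9858393447680606)
base ((-0.04813303879519992, 0.43310888241739587), 1.000945970747206)
bank ((-0.1104534998678286, 0.046248942333638965), 0.972635394997067)
```

```bash
python3 - <<'E'
from h import *
for k in(0,1,5,12):
    p,_=load("side",k);h=cv2.cvtColor(p,cv2.COLOR_RGB2HSV)
    o=[]
    for (x0,y0,x1,y1) in((302,224,320,258),(290,172,326,192)):
        m=((h[...,1]<50)&(h[...,2]>130))[y0:y1,x0:x1].astype(np.uint8);M=cv2.moments(m,True);o.append((round(M["m10"]/M["m00"]+x0,2),round(M["m01"]/M["m00"]+y0,2),int(M["m00"])))
    print(k,o)
E
```

```text
0 [(311.43, 236.62, 58), (307.41, 183.59, 163)]
1 [(311.33, 237.53, 51), (312.17, 184.23, 115)]
5 [(311.48, 236.52, 61), (309.0, 183.65, 148)]
12 [(311.43, 236.67, 60), (307.45, 183.63, 165)]
```

The pen and the camera base haven't moved. The cap is latched and the robot is clear, so I'm handing in.

```bash
python3 -c "
from workcell import hand_in,get_obs
print(get_obs()['clock']); print(hand_in())"
```

```text
18.6
the job is handed in; nothing more can be done
None
```

The dust cap is on the lens and my checks show it latched; I handed the job in at 18.6 s with the robot touching nothing. I pinched the tabs and set the cap's far edge on the upper rim. It pivoted in the jaws until square, and I pressed it home at up to about 36 N. I then opened the jaws in steps while the fingertips held the flange down.

**Checks that agreed:**
- The tabs are 45 mm apart, the same as when the cap lay free on the bench (46 mm), so both have sprung out fully.
- The tab positions in both views match a latched cap, and so does the top-view flange height: 4.3 mm above the rim against 4.5 mm expected.
- The pen and stand base came back to within 0.1 px by mask. The fixture, tape roll and power bank showed about 0.1 px of shift.

**Checks that disagreed or were weak:**
- The side camera's depth put the flange at about 8 mm above the rim, but from few, noisy pixels. I trusted the tab positions instead.
- The screwdriver check was weak: part of the image matched poorly, with about 0.3 px of shift.
- A first correlation suggested shifts of about half a pixel for the pen and base, which the masks did not confirm.

**Contact with the fixture:** while reaching for the cap, the gripper brushed something, probably the fixture's corner post, at about 12 N. On the second approach it brushed again at about 6 N. The fixture did not move.

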